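# Click the filter wheel round to blue

## Robot

A 7-joint arm with a two-finger parallel gripper is mounted at the origin on the work surface. World frame = base frame: x ahead of the robot, y to its left, z up, the work surface at z = 0. Lengths are in mm, angles in rad, forces in N, time in s.
With the tool pointing down it reaches from about 425 to 825 mm from the base axis. Payload 3.6 kg.
Tool frame: the origin (TCP) lies midway between the tips of the shut fingers; the grasp point (between the pads) lies 19 mm behind it (ctrl.grasp_offset is the distance from the TCP to the grasp point, in mm); z points along the fingers, y is the direction in which the jaws open and shut (so a half turn about z gives the same grasp; the last joint's range is limited). The gripper opens to 93 mm and grips with 3 to 60 N. Pads are 15 mm wide; open, the fingers measure 128 mm over their backs; the gripper's body (75 mm by 188 mm) begins 65 mm behind the grasp point.
Start: joints at [-1.161, 0.615, -0.013, 1.423, 0.008, 1.103, -0.04], TCP at [274.352, 589.231, 218.64] pointing down, gripper open.
Joint ranges: [-3.12, 3.12], [-0.3, 2.06], [-1.34, 1.32], [0.26, 2.42], [-1.36, 4.5], [0.01, 1.98], [-2.84, 2.84]. Speed limits (rad/s): [2.79, 2.79, 3.14, 3.14, 3.14, 3.14, 3.14].

## Interface

Orientations are given as a unit quaternion [w, x, y, z].
In Python, from station import ctrl gives the robot as it stands. The module is installed in compiled form; this text tells all that it offers.
- The arm moves only by the shell command python3 -m handwheel 'ROWS' [OPENING] [FORCE]. ROWS is JSON, one flat list of numbers, 6 for each row, row after row: the shift along the tool's x, y, z in mm, then the turn, a rotation vector about the tool's x, y, z in degrees. In form: [x, y, z, rx, ry, rz, x, y, z, rx, ry, rz, ...]. A call has 1 to 12 rows; each row is the pose to reach, as a shift and turn from the pose measured when the call began, along the tool's axes at that moment; what a row does not reach only later rows make up. A row lasts 1/12 s, in which the tool goes at most 41.7 mm and 7.16 degrees, less where a joint would pass 70% of its speed; a pose out of reach is approached as far as the arm can. A call with a gripper value outside its range is refused whole. OPENING is the opening, from 0 (shut) to 1 (fully open), set as the call begins (- or left out, the last holds). The fingers move at their own pace and stop on an object; FORCE is the grip in N (left out, the last holds). Time passes only in rows, so rows that repeat a pose let the fingers close. It gives the time, the measured TCP pose, the force and the opening at its end, in the units of the state.
- ctrl.read_state(): the state, without advancing time (a new reading comes with each control period).
- ctrl.read_camera(name): name is "side" or "top" or "wrist"; returns a dict with "color" (384x512x3 uint8, blue, green, red), "K" (3x3 intrinsics, pixels), "k1" (the pictures are not rectified: a ray, as slopes to the right and down, at radius r is drawn at 1 + k1 r^2 times it, then the intrinsics apply), "view" (4x4, takes a point from world to camera coordinates). Camera axes: x right, y down, z forward; pixel columns grow to the right and rows downward; lengths in mm; the calibration is good to about 2 mm. A picture is of the moment at which its call begins. There is no depth.
- ctrl.finish_job(): hands the job in, once; it reports no verdict.
The state is a dict: "clock": time; "joint_pos": joint angles; "dq": joint speeds; "joint_efforts": joint torques, N m; "ee_pos": TCP position; "ee_rot": TCP orientation; "contact_force": force on the tool from outside, world axes, zero at the start; "torque": the same for the moment, N m; "grip_width": opening from 0.0 (shut) to 1.0 (fully open).
Only numpy, scipy, OpenCV 4.12 (cv2) and the standard library are available. Lean on these libraries where they do the work, as an engineer would, in place of code of your own. Each camera call takes 0.05 s, during which the arm holds its last target. There are 200 camera calls.

## Task

The sample viewer on the bench needs its blue filter under the orange ring. Flick the edge of the filter wheel with a fingertip, pushing its lobes clockwise as seen from above (a stop blocks the way round the other way): bring it to one click short of blue, let it settle there for a moment, then give it the last click so that the blue filter rests centred under the ring, without going past it. Push gently, never pinch or grip the wheel, and leave every loose thing on the bench where it stands.

Things in the scene. Friction and masses are not known exactly. Their poses are not given: they have to be found in the camera images.
- viewer: sample viewer, fixed; origin on the wheel's vertical axis at bench height, z up, x towards ring and lamp housing. Under the wheel a pedestal of radius 34 mm, 63 mm tall. White base box x +10 to +180, y -55 to +55 mm, 58 mm tall; on it a grey lamp housing from x +85 mm, 102 mm tall; an orange arm runs from it to the ring. The wheel's edge is free all round at negative x
- filter_wheel (a joint): turn of the wheel in rad, growing clockwise seen from above. A sprung detent settles it within 0.03 of multiples of 1.047 (one click); 0 = blue under the ring, -1.047 = one click short. It starts two to four clicks short. Stops at -4.95 and +2.4. A click takes up to about 6 N at a lobe; past half way (0.52 rad) it snaps on to the next click, else it springs back
- wheel_top (a point): centre of the black filter wheel's top face, 88 mm above the bench. Wheel 20 mm thick: disc of radius 40 mm with six lobes 12 mm wide, 60 degrees apart, out to radius 64 mm; gaps between lobes about 44 mm wide at radius 55 mm take a fingertip. When settled, gap centres lie at 0, 60, .. 300 degrees from the viewer's x axis (one faces -x), lobes half way between
- blue_filter (a point): centre of the blue filter, a disc of radius 9.5 mm on the wheel's top face, 28 mm from the axis, in line with a gap. Counterclockwise from it, every 60 degrees: white, yellow, green, red, bare metal
- ring (a point): centre of the orange viewing ring, 18 mm outer and 13 mm inner radius, open in the middle, at its underside, 97 mm above the bench and 28 mm from the wheel's axis on the viewer's +x side
- sample_puck: loose white ceramic puck, radius 22 mm, 16 mm tall, origin under its centre; bystander
- paper_cup: loose white cup, radius 36 mm, 85 mm tall, origin under its centre; bystander
- resin_jar: loose amber jar with black cap, radius 28 mm, 75 mm tall, origin under its centre; bystander
- sanding_block: loose yellow sanding block 90 x 60 x 25 mm, origin under its centre; bystander
- screwdriver: loose screwdriver with red handle lying on the bench; bystander
- solvent_bottle: loose white bottle with blue cap, radius 33 mm, 190 mm tall, origin under its centre; bystander
- coated_panel: loose green test panel 100 x 70 x 6 mm, origin under its centre; bystander

How it is judged (in metres and radians):
On the way:
1. the wheel settles at the click just before blue (value of joint filter_wheel between -1.197 and -0.897 rad and velocity of joint filter_wheel between -0.5 and 0.5 rad/s), for 0.2 s.
At the end, for the whole second after the job is handed in: the wheel is at rest within 0.12 rad of the blue click (joint 0), the blue filter within 4 mm of the ring's centre as seen from above (value of joint filter_wheel between -0.12 and 0.12 rad and velocity of joint filter_wheel between -0.1 and 0.1 rad/s and horizontal distance between blue_filter and ring below 0.004 m); the robot touches nothing.
It fails at once if the wheel goes on past the blue click (beyond +0.45 rad) (value of joint filter_wheel above 0.45 rad).
It fails at once if the wheel is pinched or forced (more than 25 N between the fingers and the viewer with its wheel) (contact force between the fingers and viewer above 25 N).
It fails at once if a loose bystander is shoved, lifted or carried more than 20 mm (distance of any of sample_puck, paper_cup, resin_jar, sanding_block, screwdriver, solvent_bottle, coated_panel from where it was at the start of the episode above 0.02 m).
It also fails if it takes over 58 s, if anything falls off the work surface, if the arm or the gripper's body presses on something with over 40 N, if the wrist force passes 120 N, or if a joint passes its speed limit or range.

## Working session

There is one attempt and no reset: what is moved stays moved. The work goes in short steps, Python scripts to look and compute and a shell command to move; the robot and the scene stay as the last step left them, time stands still between calls to the robot, and variables do not carry over. Pictures are saved under pics/ and viewed, about 8 in all and at most 12, crops included, and the job is handed in when it is done.

```bash
mkdir -p pics; python3 - <<'E'
from station import ctrl
import cv2,numpy as np,pickle
d={}
for n in("top","side"):
    c=ctrl.read_camera(n);d[n]=c;cv2.imwrite(f"pics/{n}0.png",cv2.resize(c["color"],(768,576),interpolation=cv2.INTER_CUBIC))
    print(n,np.round(c["K"],1).tolist(),c["k1"],np.round(c["view"],3).tolist())
pickle.dump(d,open("cam0.pkl","wb"))
s=ctrl.read_state();print(s["clock"],s["ee_pos"],s["ee_rot"],s["contact_force"],s["grip_width"])
E
```

```text
top [[479.0, 0.0, 255.4], [0.0, 479.0, 197.4], [0.0, 0.0, 1.0]] 0.01721951836241702 [[-0.021, -1.0, 0.011, 19.407], [-0.99, 0.019, -0.143, 585.446], [0.143, -0.013, -0.99, 1608.03], [0.0, 0.0, 0.0, 1.0]]
side [[441.0, 0.0, 258.1], [0.0, 441.0, 200.9], [0.0, 0.0, 1.0]] -0.13386575695694183 [[-0.919, -0.393, -0.015, 513.484], [-0.299, 0.724, -0.621, 206.407], [0.255, -0.567, -0.783, 1300.528], [0.0, 0.0, 0.0, 1.0]]
0.1 [274.09575631 588.61660037 217.61623022] [-2.17633244e-04  2.16141403e-01  9.76361404e-01 -1.12027881e-03] [-0.03574253 -0.54384893 -0.25360764] 1.0006602313173372
```

View pics/top0.png

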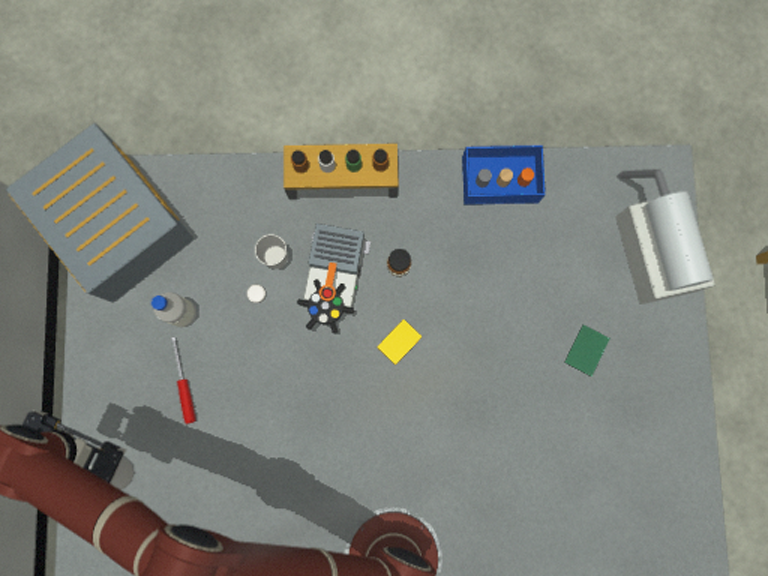

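View pics/side0.png

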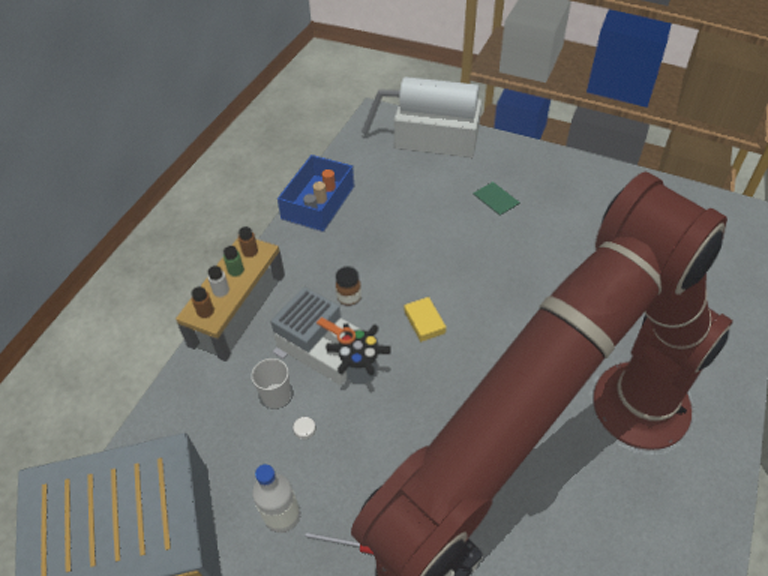

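```bash
cat > h.py <<'E'
import numpy as np,cv2
def ray(c,u,v,z):
    "pixel (native) -> world xy at height z"
    d=np.array([c["k1"],0,0,0,0.]);p=cv2.undistortPoints(np.array([[[u,v]]],float),np.array(c["K"]),d)[0,0]
    V=np.array(c["view"]);R=V[:3,:3];o=-R.T@V[:3,3];r=R.T@[p[0],p[1],1]
    return (o+r*(z-o[2])/r[2])[:2]
def proj(c,P):
    V=np.array(c["view"]);p,_=cv2.projectPoints(np.array(P,float).reshape(-1,3),cv2.Rodrigues(V[:3,:3])[0],V[:3,3],np.array(c["K"]),np.array([c["k1"],0,0,0,0.]))
    return p[:,0]
E
python3 - <<'E'
import pickle,cv2
from h import *
d=pickle.load(open("cam0.pkl","rb"))
t=d["top"]["color"][140:240,160:290];s=d["side"]["color"][180:300,160:290]
a=cv2.resize(t,None,fx=6,fy=6,interpolation=cv2.INTER_CUBIC);cv2.imwrite("pics/t1.png",a)
print(ray(d["top"],326/1.5,308/1.5,88),ray(d["side"],358/1.5,350/1.5,88))
E
```

```text
[554.97526227 135.65674836] [554.56067909 150.52220511]
```

View pics/t1.png

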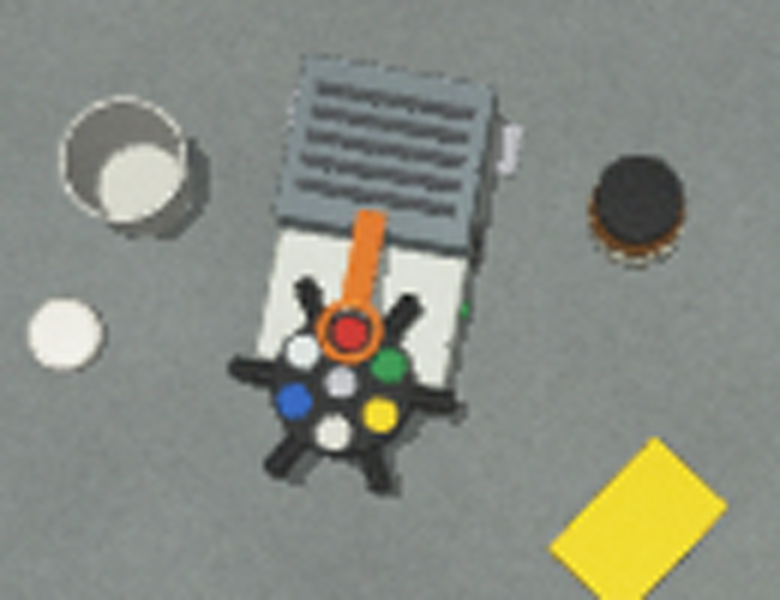

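```bash
python3 - <<'E'
import pickle
from h import *
d=pickle.load(open("cam0.pkl","rb"));c=d["top"]
f=lambda x,y,z:ray(c,160+(x+.5)/6-.5,140+(y+.5)/6-.5,z)
h=f(341,382,88);print("hub",h)
for p in[(350,333),(303,351),(294,401),(333,433),(381,415),(389,365)]:
    w=f(*p,88)-h;print(np.round(f(*p,88)),np.hypot(*w).round(1),np.degrees(np.arctan2(w[1],w[0])).round(1))
print("mean",np.mean([f(*p,88) for p in[(350,333),(303,351),(294,401),(333,433),(381,415),(389,365)]],0))
print("lobes")
for p in[(304,284),(233,368),(272,472),(385,490),(461,402),(412,298)]:
    w=f(*p,88)-h;print(np.hypot(*w).round(1),np.degrees(np.arctan2(w[1],w[0])).round(1))
h3=[*h,88];s=d["side"];uv=proj(s,[h3]);print(uv)
x,y=np.round(uv[0]).astype(int);a=cv2.resize(s["color"][y-40:y+40,x-50:x+50],None,fx=6,fy=6,interpolation=cv2.INTER_CUBIC)
cv2.imwrite("pics/s1.png",a);print(x-50,y-40)
print("cup",f(125,158,85),"puck",f(66,334,16),"jar",f(640,197,75),"block",f(640,520,25))
E
```

```text
hub [562.04669912 138.64548273]
[590. 133.] 28.0 -10.9
[580. 160.] 27.5 49.6
[552. 165.] 28.1 111.2
[534. 143.] 28.8 170.6
[543. 117.] 29.0 -130.7
[571. 112.] 28.3 -71.4
mean [561.51445911 138.2756208 ]
lobes
59.2 19.9
60.6 81.4
62.8 142.0
65.3 -158.6
67.7 -100.7
61.5 -40.7
[[238.03958654 229.43750349]]
188 189
cup [692.08146126 259.11548445] puck [603.01403895 303.21516669] jar [666.23335496 -30.79110857] block [487.01807886 -28.08049784]
```

View pics/s1.png

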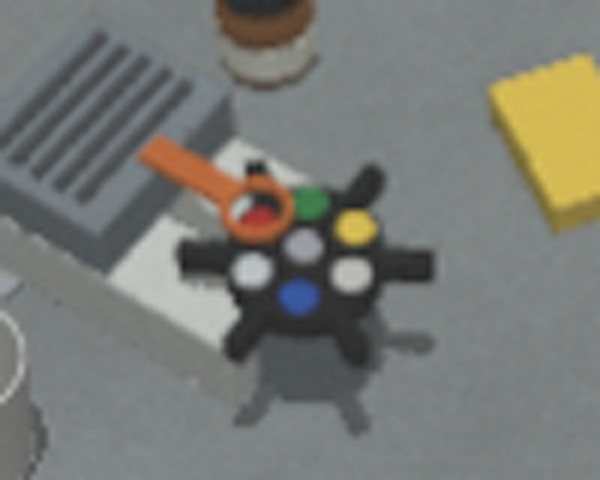

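Top crop: hub (341,382), ring with red filter at (350,333), bare metal (303,351), blue (294,401). The wheel is therefore two clicks short. The side crop puts the hub at (303,245), within 1 mm of the prediction. The axis is about (561.6,138.4) and the viewer x axis points to -10°. I'll use shut fingers with tool y along viewer x, so the push is along tool +x.

```bash
cat >> h.py <<'E'
A=np.array([561.6,138.4]);YAW=np.radians(-10.)
def to_world(x,y):return A+[x*np.cos(YAW)-y*np.sin(YAW),x*np.sin(YAW)+y*np.cos(YAW)]
def to_viewer(p):
    d=np.array(p[:2])-A;return np.array([d[0]*np.cos(YAW)+d[1]*np.sin(YAW),-d[0]*np.sin(YAW)+d[1]*np.cos(YAW)])
def plan(s,x,y,z):
    from scipy.spatial.transform import Rotation as R
    q=s["ee_rot"];r=R.from_quat([*q[1:],q[0]])
    T=np.c_[[-np.sin(YAW),np.cos(YAW),0],[np.cos(YAW),np.sin(YAW),0],[0,0,-1]]
    w=np.r_[to_world(x,y),z]-s["ee_pos"]
    print("t",s["clock"],"viewer",to_viewer(s["ee_pos"]).round(1),"z",s["ee_pos"][2].round(1),"F",np.round(s["contact_force"],1),"grip",round(s["grip_width"],2))
    print("shift",r.inv().apply(w).round(1),"turn",(r.inv()*R.from_matrix(T)).as_rotvec(degrees=True).round(2))
E
python3 -c "
from h import *;from station import ctrl
plan(ctrl.read_state(),-66,-90,200)"
```

```text
t 0.1 viewer [-361.3  393.5] z 217.6 F [-0.  -0.5 -0.3] grip 1.0
shift [-410.1 -390.8   18.5] turn [-0.11  0.09 75.03]
```

```bash
python3 -m handwheel '[-15,-14,0,0,0,2, -45,-42,2,0,0,8, -74,-70,4,0,0,13, -103,-98,5,0,0,18, -132,-126,6,0,0,24, -161,-154,7,0,0,29, -190,-182,8,0,0,34, -220,-210,10,0,0,40, -250,-238,12,0,0,46, -280,-267,13,0,0,51, -310,-295,14,0,0,57, -340,-324,15,0,0,62]' 0 20
python3 -c "
from h import *;from station import ctrl
plan(ctrl.read_state(),-66,-90,200)"
```

```text
clock: 1.1
ee_pos: [445.7, 149.7, 203.3]
ee_rot: [0.0, 0.69, 0.724, -0.001]
contact_force: [1.2, 1.3, -0.2]
grip_width: 0.19
t 1.1 viewer [-116.1   -9. ] z 203.3 F [ 1.2  1.3 -0.2] grip 0.19
shift [-90.   31.    3.4] turn [-0.06  0.11 12.79]
```

```bash
python3 -m handwheel '[-20,7,1,0,0,3, -40,14,2,0,0,6, -60,20,3,0,0,9, -78,27,3,0,0,12, -90,31,3,0,0,12.8, -90,31,3.4,0,0,12.8, -90,31,3.4,0,0,12.8]' 0
python3 - <<'E'
from h import *;from station import ctrl;import pickle
plan(ctrl.read_state(),-66,-75,72)
c=ctrl.read_camera("wrist");pickle.dump(c,open("w.pkl","wb"))
print(proj(c,[[*A,88],[*to_world(28,0),97]]))
cv2.imwrite("pics/w1.png",cv2.resize(c["color"],(768,576),interpolation=cv2.INTER_CUBIC))
E
```

```text
clock: 1.68
ee_pos: [480.6, 61.5, 199.7]
ee_rot: [-0.0, 0.766, 0.643, -0.001]
contact_force: [0.2, 0.7, 0.3]
grip_width: 0.006
t 1.6833 viewer [-66.4 -89.8] z 199.7 F [0.2 0.7 0.3] grip 0.01
shift [ 15.    0.6 127.7] turn [-0.1   0.11  0.  ]
[[324.16795804 105.9006483 ]
 [355.95969468 105.04058846]]
```

View pics/w1.png

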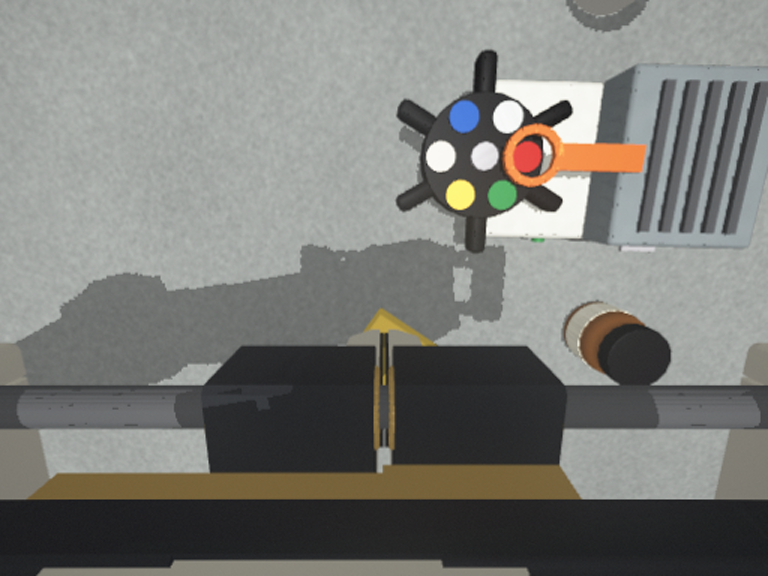

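```bash
python3 - <<'E'
from h import *;import pickle
c=pickle.load(open("w.pkl","rb"));x,y=to_viewer([480.6,61.5])
for dx in(-17.5,0,17.5):
  for dy in(-7.5,7.5):
    for z in(200,220,240):print(dx,dy,z,(proj(c,[[*to_world(x+dx,y+dy),z]])[0]*1.5).round())
print(c["K"],-np.array(c["view"])[:3,:3].T@np.array(c["view"])[:3,3])
E
```

```text
-17.5 -7.5 200 [346. 367.]
-17.5 -7.5 220 [341. 388.]
-17.5 -7.5 240 [335. 415.]
-17.5 7.5 200 [345. 335.]
-17.5 7.5 220 [340. 352.]
-17.5 7.5 240 [334. 375.]
0 -7.5 200 [385. 367.]
0 -7.5 220 [386. 388.]
0 -7.5 240 [386. 415.]
0 7.5 200 [385. 335.]
0 7.5 220 [386. 352.]
0 7.5 240 [386. 375.]
17.5 -7.5 200 [425. 367.]
17.5 -7.5 220 [430. 388.]
17.5 -7.5 240 [436. 415.]
17.5 7.5 200 [426. 335.]
17.5 7.5 220 [431. 352.]
17.5 7.5 240 [438. 375.]
[[267.98117871   0.         255.65678448]
 [  0.         267.98117871 196.14551424]
 [  0.           0.           1.        ]] [491.41087908 126.79217628 365.54805697]
```

```bash
python3 - <<'E'
from h import *;from station import ctrl;import pickle
c=pickle.load(open("w.pkl","rb"))
print("block",(proj(c,[[487,-28,25]])*1.5).round())
s=ctrl.read_camera("side");p=proj(s,[[480.6,61.5,200]])[0].round().astype(int);print(p)
a=cv2.resize(c["color"][195:320,185:335],(600,500),interpolation=cv2.INTER_CUBIC)[:290]
b=cv2.resize(s["color"][p[1]-40:p[1]+35,p[0]-75:p[0]+75],(600,300),interpolation=cv2.INTER_CUBIC)
cv2.imwrite("pics/f.png",np.vstack([a,b]))
E
```

```text
block [[409. 369.]]
[274 195]
```

View pics/f.png

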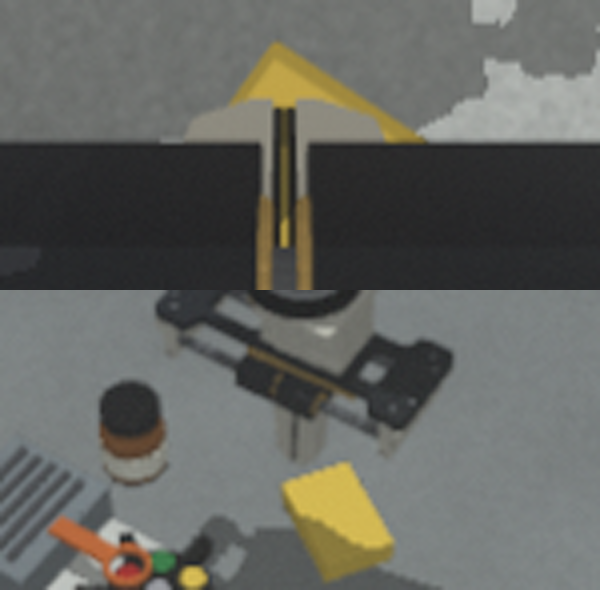

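The fingers (light grey) have tips about 35 mm wide, as expected. The wider carriers sit about 60 mm above the tips, well clear of the wheel. Descending beside the wheel.

```bash
python3 -m handwheel '[2,0,8,0,0,0, 4,0,24,0,0,0, 7,0,42,0,0,0, 9,0,60,0,0,0, 11,0,78,0,0,0, 13,0,96,0,0,0, 15,0.6,112,0,0,0, 15,0.6,122,0,0,0, 15,0.6,127,0,0,0, 15,0.6,128,0,0,0, 15,0.6,128,0,0,0]' 0
python3 -c "
from h import *;from station import ctrl
plan(ctrl.read_state(),-66,-13,72)"
```

```text
clock: 2.7
ee_pos: [483.3, 77.6, 71.8]
ee_rot: [-0.0, 0.765, 0.644, -0.001]
contact_force: [-0.2, -1.0, 0.1]
grip_width: 0.006
t 2.7 viewer [-66.6 -73.4] z 71.8 F [-0.2 -1.   0.1] grip 0.01
shift [60.4  0.8 -0.3] turn [-0.11  0.07  0.18]
```

```bash
python3 -m handwheel '[7,0.4,0,0,0,0, 14,0.8,0,0,0,0, 20,0.8,0,0,0,0, 24,0.8,0,0,0,0, 27,0.8,0,0,0,0, 30,0.8,0,0,0,0, 32,0.8,0,0,0,0, 34,0.8,0,0,0,0, 36,0.8,0,0,0,0, 38,0.8,0,0,0,0, 40,0.8,0,0,0,0, 42,0.8,0,0,0,0]' 0
python3 -c "
from h import *;from station import ctrl
plan(ctrl.read_state(),-66,-13,72)"
```

```text
clock: 3.7
ee_pos: [490.7, 118.7, 71.5]
ee_rot: [-0.001, 0.765, 0.644, -0.002]
contact_force: [-1.4, -1.9, 0.4]
grip_width: 0.003
t 3.7 viewer [-66.4 -31.7] z 71.5 F [-1.4 -1.9  0.4] grip 0.0
shift [18.7  0.4 -0.5] turn [-0.17  0.11  0.16]
```

```bash
python3 -m handwheel '[2,0,0,0,0,0, 4,0,0,0,0,0, 6,0,0,0,0,0, 8,0,0,0,0,0, 10,0,0,0,0,0, 12,0,0,0,0,0, 14,0,0,0,0,0, 16,0,0,0,0,0, 17.5,0,0,0,0,0]' 0
python3 - <<'E'
from h import *;from station import ctrl
plan(ctrl.read_state(),-66,-4,72)
c=ctrl.read_camera("wrist")
cv2.imwrite("pics/w2.png",cv2.resize(c["color"],(640,480),interpolation=cv2.INTER_CUBIC))
E
```

```text
clock: 4.45
ee_pos: [494.6, 136.7, 71.6]
ee_rot: [-0.0, 0.765, 0.644, -0.001]
contact_force: [-0.9, -1.0, 0.4]
grip_width: 0.006
t 4.45 viewer [-65.6 -13.3] z 71.6 F [-0.9 -1.   0.4] grip 0.01
shift [ 9.3 -0.3 -0.4] turn [-0.07  0.04  0.16]
```

View pics/w2.png

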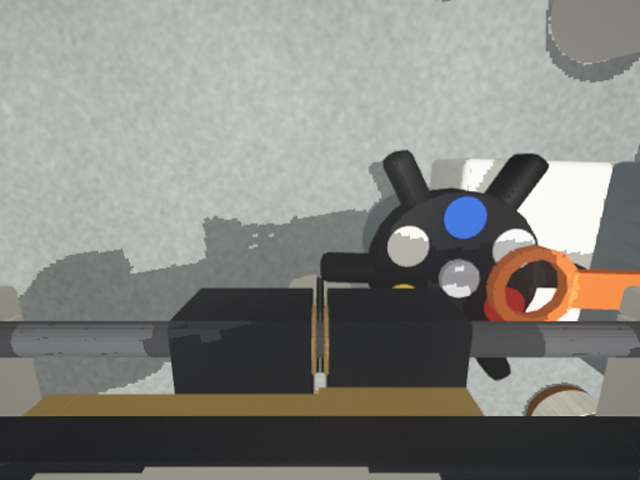

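The wheel is about half way (lobe at (345,267) points to -x, metal (515,245) is nearing the ring at (532,285)). A few more slow millimetres should trigger the snap.

```bash
python3 -m handwheel '[1.5,0,0,0,0,0, 3,0,0,0,0,0, 4.5,0,0,0,0,0, 6,0,0,0,0,0, 7.5,0,0,0,0,0, 9,0,0,0,0,0, 10,0,0,0,0,0, 11,0,0,0,0,0, 12,0,0,0,0,0, 12,0,0,0,0,0, 12,0,0,0,0,0, 12,0,0,0,0,0]' 0
python3 - <<'E'
from h import *;from station import ctrl
plan(ctrl.read_state(),-110,0,72)
c=ctrl.read_camera("wrist")
cv2.imwrite("pics/w3.png",cv2.resize(c["color"],(640,480),interpolation=cv2.INTER_CUBIC))
E
```

```text
clock: 5.5
ee_pos: [497.3, 149.2, 71.8]
ee_rot: [-0.0, 0.765, 0.644, 0.0]
contact_force: [-0.1, -0.8, -0.4]
grip_width: 0.006
t 5.5 viewer [-65.2  -0.5] z 71.8 F [-0.1 -0.8 -0.4] grip 0.01
shift [  0.7 -44.8  -0.2] turn [ 0.   -0.02  0.19]
```

View pics/w3.png

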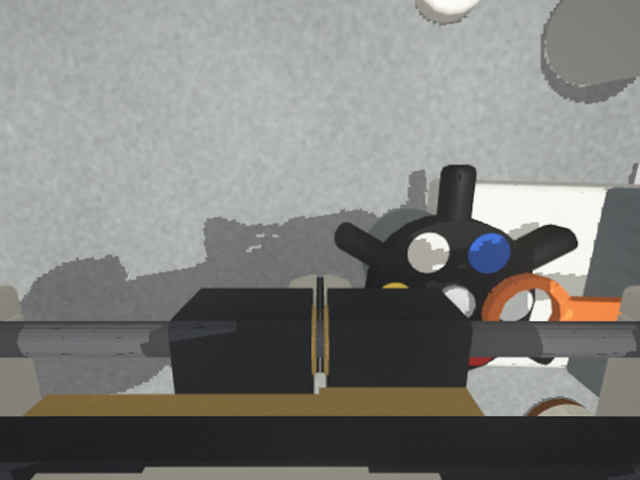

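The bare-metal filter (515,300) is now under the ring, so the wheel is one click short and the finger sits free in the gap. Withdrawing and going round for the second click.

```bash
python3 -m handwheel '[0,-5,0,0,0,0, 0,-14,0,0,0,0, 0,-24,0,0,0,0, 0,-34,0,0,0,0, -1,-40,0,0,0,0, -8,-42,0,0,0,0, -20,-42,0,0,0,0, -34,-42,0,0,0,0, -48,-42,0,0,0,0, -62,-42,0,0,0,0, -72,-42,0,0,0,0, -73,-42,0,0,0,0]' 0
python3 -m handwheel '[0,8,0,0,0,0, 0,18,0,0,0,0, 0,28,0,0,0,0, 0,37,0,0,0,0, 0,41,0,0,0,0, 0,41,0,0,0,0, 0,41,0,0,0,0]' 0
python3 -c "
from h import *;from station import ctrl
plan(ctrl.read_state(),-66,-13,72)"
```

```text
clock: 6.55
ee_pos: [443.3, 81.0, 72.0]
ee_rot: [0.001, 0.767, 0.642, -0.0]
contact_force: [-1.2, 0.3, -0.3]
grip_width: 0.004
clock: 7.13
ee_pos: [483.7, 74.0, 71.8]
ee_rot: [0.0, 0.766, 0.642, -0.001]
contact_force: [-1.0, 0.3, 0.1]
grip_width: 0.007
t 7.1333 viewer [-65.6 -76.9] z 71.8 F [-1.   0.3  0.1] grip 0.01
shift [63.9 -0.5 -0.3] turn [-0.02  0.08 -0.08]
```

Same push as before.

```bash
python3 -m handwheel '[8,-0.5,0,0,0,0, 16,-0.5,0,0,0,0, 23,-0.5,0,0,0,0, 27,-0.5,0,0,0,0, 30,-0.5,0,0,0,0, 33,-0.5,0,0,0,0, 35,-0.5,0,0,0,0, 37,-0.5,0,0,0,0, 39,-0.5,0,0,0,0, 41,-0.5,0,0,0,0, 43,-0.5,0,0,0,0, 45,-0.5,0,0,0,0]' 0
python3 -m handwheel '[2,0,0,0,0,0, 4,0,0,0,0,0, 6,0,0,0,0,0, 8,0,0,0,0,0, 10,0,0,0,0,0, 12,0,0,0,0,0, 14,0,0,0,0,0, 16,0,0,0,0,0, 17.5,0,0,0,0,0]' 0
python3 -c "
from h import *;from station import ctrl
plan(ctrl.read_state(),-66,-1,72)"
```

```text
clock: 8.13
ee_pos: [490.6, 118.2, 71.6]
ee_rot: [0.0, 0.767, 0.642, -0.001]
contact_force: [-2.1, -2.1, 0.4]
grip_width: 0.004
clock: 8.88
ee_pos: [494.3, 136.0, 71.6]
ee_rot: [0.0, 0.767, 0.642, -0.0]
contact_force: [-1.6, -1.2, -0.6]
grip_width: 0.007
t 8.8833 viewer [-65.9 -14.1] z 71.6 F [-1.6 -1.2 -0.6] grip 0.01
shift [13.1 -0.2 -0.4] turn [ 0.    0.07 -0.1 ]
```

```bash
python3 -m handwheel '[1.5,0,0,0,0,0, 3,0,0,0,0,0, 4.5,0,0,0,0,0, 6,0,0,0,0,0, 7.5,0,0,0,0,0, 9,0,0,0,0,0, 10.5,0,0,0,0,0, 12,0,0,0,0,0, 13,0,0,0,0,0, 13,0,0,0,0,0, 13,0,0,0,0,0, 13,0,0,0,0,0]' 0
python3 -m handwheel '[0,-5,0,0,0,0, 0,-14,0,0,0,0, 0,-24,0,0,0,0, 0,-34,0,0,0,0, 0,-42,0,0,0,0, 0,-48,-5,0,0,0, 0,-52,-20,0,0,0, 0,-52,-40,0,0,0, 0,-52,-60,0,0,0, 0,-52,-75,0,0,0, 0,-52,-80,0,0,0, 0,-52,-80,0,0,0]' 0
python3 - <<'E'
from h import *;from station import ctrl
plan(ctrl.read_state(),-66,-4,72)
c=ctrl.read_camera("wrist");t=ctrl.read_camera("top")["color"][140:240,160:290]
cv2.imwrite("pics/w4.png",np.hstack([cv2.resize(c["color"],(400,300)),cv2.resize(t,(390,300),interpolation=cv2.INTER_CUBIC)]))
E
```

```text
clock: 9.88
ee_pos: [496.6, 148.7, 71.6]
ee_rot: [0.0, 0.767, 0.642, -0.0]
contact_force: [0.0, 0.5, 0.2]
grip_width: 0.006
clock: 10.88
ee_pos: [445.9, 158.3, 152.9]
ee_rot: [0.001, 0.767, 0.642, 0.001]
contact_force: [0.5, -0.3, -0.2]
grip_width: 0.009
t 10.8833 viewer [-117.4   -0.5] z 152.9 F [ 0.5 -0.3 -0.2] grip 0.01
shift [-3.5 51.2 81. ] turn [ 0.15 -0.04 -0.09]
```

View pics/w4.png

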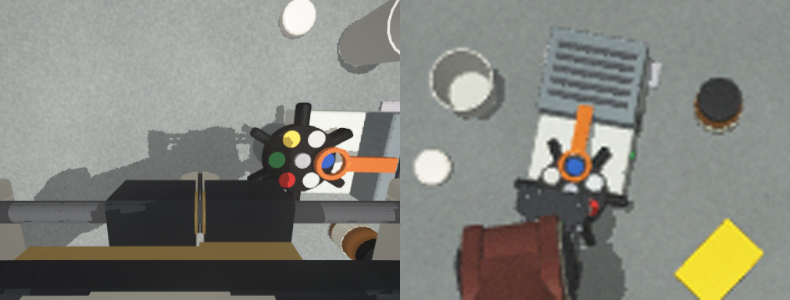

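Blue is centred under the ring in the top view (575,166), and the lobes are settled. The arm is clear and raised, with no contact force, and the bystanders look unmoved.

```bash
python3 -c "
from station import ctrl
print(ctrl.finish_job())"
```

```text
the job is handed in; nothing more can be done
None
```

The blue filter is under the orange ring, and I handed the job in with the robot's clock at about 11 s. No verdict came back.

- **What I did:** The wheel started two clicks short, with red under the ring. I pushed one lobe clockwise with the shut fingers, moving slowly. The wheel settled one click short, with bare metal under the ring, and stayed there about 2.5 s while I brought the finger round. A second, identical push gave the last click. I then backed the finger out along the gap and raised it.
- **Last checks:** In the final top and wrist pictures the blue filter looks centred in the ring, the lobes are in their settled positions, and the arm is clear of the viewer. The force reading after withdrawing was below 1 N. During the pushes, readings taken between moves stayed around 1–3 N; I did not record peaks within a move.
- **Bystanders:** The cup, puck, jar and sanding block look unmoved in the final picture. The screwdriver, bottle and panel were outside that crop, but the arm did not go near them.
- **What I did not measure:** The wheel angle and the filter's offset from the ring were judged from the pictures only. None of the checks I made failed. The first rough reading of the wheel's position from the side camera was about 15 mm off in y. I had read the pixel roughly, and a closer crop agreed to about 1 mm.

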